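# Turn the tall cup under the syrup pump, pump, and turn it clear

### The job

Turn the click-stop turntable until the tall cup rests in the stop under the pump's spout, then press the pump cap fully down and let it spring back up. After that turn the table one stop further, either way, so that the tall cup rests in the stop next to the spout. Do not touch or upset the crockery on the turntable, press the pump only while the tall cup is under the spout, and leave everything else in place.

Things in the scene. Friction and masses are not known exactly. Their poses are not given: they have to be found in the camera images.
- handle (a point): Centre of the turntable's bar handle, on the turning axis, 174 mm above the worktop; x lies along the bar, z up. The handle is a steel bar, 90 mm long, 16 mm wide (y), 36 mm tall, on a thin column in the middle of a wooden disc 290 mm across whose top is 34 mm above the worktop. Turning the handle turns the disc and all that stands on it; jerky turning makes it slide.
- turntable (a joint): Angle of the turntable (rad), positive anticlockwise from above. It has five click stops, a fifth of a turn (1.257 rad) apart, at 0, +-1.257, +-2.513 and so on. A sprung ball pulls it into the nearest stop; passing from one stop to the next takes at most about 0.3 N m, the ridge lying halfway.
- spout (a point): Mouth of the pump's spout, pointing down, 176 mm above the worktop when the cap is up, over one of the five stops, 100 mm from the turning axis. The spout and cap go down together.
- pump_top (a point): Centre of the flat round top (48 mm across, black) of the sprung pump cap, 200 mm above the worktop when up, on a fixed amber bottle of 70 mm diameter beside the disc, 195 mm from the turning axis. Pressed straight down from above.
- pump_cap (a joint): How far the pump cap is pressed down (m): 0 up, 0.014 fully down; about 3 N to start, 8 N at the bottom; it springs back up.
- stop_a (a point): Fixed point on top of the disc's level, 100 mm from the turning axis, where a stand comes to rest one stop anticlockwise from the spout (seen from above).
- stop_b (a point): The same, one stop clockwise from the spout.
- tall_cup: The tall cup: plain white, no handle, 72 mm across at the rim, 100 mm tall, by far the tallest thing standing on the turntable. Origin: centre of its underside. It stands on one of the five round cork stands, whose centres are 100 mm from the turning axis; one stand, under the spout, is empty at first.
- bowl: White bowl on the turntable, 96 mm across, 45 mm tall; origin under its centre.
- low_cup: Low white cup on the turntable, 76 mm across, 55 mm tall; origin under its centre.
- jar: White jar with a steel lid on the turntable, 64 mm across, 68 mm tall; origin under its centre.
- wine_bottle: Bystander: green wine bottle, 74 mm across, 240 mm tall; origin under its centre.
- tea_tin: Bystander: blue tea tin, 80 mm across, 90 mm tall; origin under its centre.
- spoon: Bystander: wooden-handled spoon, 190 mm long, lying flat; origin at its middle.
- mug: Bystander: blue mug with a handle, 80 mm across, 90 mm tall, on the worktop; origin under its centre.
- pepper_mill: Bystander: dark wooden pepper mill, 56 mm across, 145 mm tall; origin under its centre.
- sugar_bowl: Bystander: blue bowl, 100 mm across, 60 mm tall, on the worktop; origin under its centre.
Not all that is in view belongs to the job. What is shaped like the jar but pink or yellow is not meant.

How it is judged:
On the way, in this order (a step that is already met when the one before it is completed fails the run):
1. The tall cup stands at rest under the spout (centre within 20 mm of it, seen from above) (horizontal distance between tall_cup and spout below 0.02 m and velocity of joint turntable between -0.05 and 0.05 rad/s), for 0.3 s.
2. The pump cap is pressed down (over 10 of its 14 mm) with the cup under the spout (horizontal distance between tall_cup and spout below 0.02 m and value of joint pump_cap above 0.01 m), for 0.05 s.
3. The pump cap has sprung back up (within 3 mm) with the cup still under the spout (horizontal distance between tall_cup and spout below 0.02 m and value of joint pump_cap below 0.003 m), for 0.1 s.
At the end, for the whole second after the job is handed in: The tall cup stands at rest in one of the two stops next to the spout (centre within 20 mm of stop_a or stop_b, seen from above), the turntable still, the pump cap up (within 3 mm), and all four pieces of crockery upright (within 0.15 rad) on the turntable, their centres within 130 mm of its axis ((horizontal distance between tall_cup and stop_a below 0.02 m or horizontal distance between tall_cup and stop_b below 0.02 m) and velocity of joint turntable between -0.05 and 0.05 rad/s and linear speed of tall_cup below 0.03 m/s and value of joint pump_cap below 0.003 m and angle between each of tall_cup, bowl, low_cup, jar's own z axis and vertical below 0.15 rad and height (world z) of tall_cup between 0.028 and 0.042 m and height (world z) of bowl between 0.028 and 0.042 m and height (world z) of low_cup between 0.028 and 0.042 m and height (world z) of jar between 0.028 and 0.042 m and horizontal distance between each of tall_cup, bowl, low_cup, jar and handle below 0.13 m); the robot touches nothing.
It fails at once if the pump is pressed (over 5 mm) while the tall cup is not under the spout (over 30 mm away) (value of joint pump_cap above 0.005 m and horizontal distance between tall_cup and spout above 0.03 m).
It fails at once if the robot touches the crockery on the turntable (over 1 N) (contact force between any of the arm, the fingers and tall_cup above 1 N or contact force between any of the arm, the fingers and bowl above 1 N or contact force between any of the arm, the fingers and low_cup above 1 N or contact force between any of the arm, the fingers and jar above 1 N).
It fails at once if crockery tips over (over 0.5 rad) (angle between any of tall_cup, bowl, low_cup, jar's own z axis and vertical above 0.5 rad).
It fails at once if a bystander on the worktop is moved by over 30 mm (distance of any of wine_bottle, tea_tin, spoon, mug, pepper_mill, sugar_bowl from where it was at the start of the episode above 0.03 m).
It also fails if it takes over 72 s, if anything falls off the work surface, if the arm or the gripper's body presses on something with over 40 N, if the wrist force passes 120 N, or if a joint passes its speed limit or range.

### The arm

A 7-joint arm with a two-finger parallel gripper is mounted at the origin on the work surface. World frame = base frame: x ahead of the robot, y to its left, z up, the work surface at z = 0. Lengths are in m, angles in rad, forces in N, time in s.
With the tool pointing down it reaches from about 0.425 to 0.95 m from the base axis. Payload 4.7 kg.
Tool frame: the origin (TCP) lies midway between the tips of the shut fingers; the grasp point (between the pads) lies 19 mm behind it; z points along the fingers, y is the line along which they close (so a half turn about z gives the same grasp; the last joint's range is limited). The gripper opens to 87 mm and grips with 3 to 60 N. Pads are 19 mm wide; open, the fingers measure 117 mm over their backs; the gripper's body (75 mm by 190 mm) begins 51 mm behind the grasp point.
Start: joints at [1.136, 0.469, -0.049, 1.532, 0.024, 1.141, -0.082], TCP at [0.267, -0.62, 0.223] pointing down, gripper open.
Joint ranges: [-2.59, 2.59], [-0.33, 1.99], [-1.39, 1.29], [0.1, 2.45], [-1.04, 4.18], [0.21, 1.99], [-2.66, 2.66]. Speed limits (rad/s): [2.57, 2.57, 3.14, 3.14, 3.14, 3.14, 3.14].

### API

Orientations are given as a rotation vector (axis times angle).
In Python, from rig import ctrl gives the robot as it stands.
- The arm moves only by the tool jog_arm, never from a script. Its arguments are lists of equal length, an entry for each row: "hand": the opening, from 0 (shut) to 1 (fully open); "linear": the shift along the tool's x, y, z in m, a list of three; "angular": the turn, a rotation vector about the tool's x, y, z in rad, a list of three. In form: {"hand": [hand, ...], "linear": [[x, y, z], ...], "angular": [[wx, wy, wz], ...]}. A call has 1 to 20 rows; each row shifts and turns the commanded pose from where the row before left it, along the tool's axes as they then stand; what a row does not reach is not made up. A row lasts 1/12 s, in which the tool goes at most 41.7 mm and 7.16 degrees, less where a joint would pass 70% of its speed; a pose out of reach is approached as far as the arm can. A call is refused whole if a number of a shift passes 0.0417 or a number of a turn 0.125, either way. A call with a gripper value outside its range is refused whole. The fingers move at their own pace and stop on an object; "newtons" is the grip in N (left out, the last holds). Time passes only in rows, so rows that do not move let the fingers close. It gives the time, the measured TCP pose, the force, the opening and the grip force at its end, in the units of the state.
- ctrl.get_obs(): the state, without advancing time (a new reading comes with each control period).
- ctrl.get_image(name): name is "scene" or "top" or "wrist"; returns a dict with "img" (400x640x3 uint8, red, green, blue), "z_map" (400x640 float32, m along the optical axis (not along the pixel's ray), 0 where there is no reading), "fx", "fy", "cx", "cy" (pixels), "R" (3x3) and "t" (3): a world point X has camera coordinates R X + t. Camera axes: x right, y down, z forward; pixel columns grow to the right and rows downward; lengths in m; the calibration is good to about 2 mm. A picture is of the moment at which its call begins.
- ctrl.job_done(): hands the job in; it is judged then, once.
Trained networks look in a picture, given as the dict that the camera call returned (one of the last four; its "shot" number tells which), for a name from the list of things; names that differ only in an ending like _2 or _b are one class to them, and where a whole thing is asked for, a point or a joint stands for the part that bears it (a point fixed in the world has none). Each returns a list of dicts, best first, with "p" (0 to 1); they miss things now and then, are a little off and sometimes report something else, mostly with a low value. They report only what shows in the picture. A call takes as long as a camera call. They do not tell look-alikes from the thing itself.
- ctrl.cut_out(name, picture): "region" (400x640 bool, what is visible of it) and "extent" ([left, top, right, bottom] in pixels, round what is visible of it).
The state is a dict: "time_s": time; "joint_positions": joint angles; "joint_velocities": joint speeds; "tau": joint torques, N m; "ee_pos": TCP position; "tool_rot": TCP orientation; "wrist_force": force on the tool from outside, world axes, zero at the start; "wrist_torque": the same for the moment, N m; "grip_width": finger opening in m; "grip_force": force on a finger pad.
Only numpy, scipy, OpenCV 4.12 (cv2) and the standard library are available. Lean on these libraries where they do the work, as an engineer would, in place of code of your own. Each camera call takes 0.05 s, during which the arm holds its last target. There are 200 camera calls.

## Working session

There is one attempt and no reset: what is moved stays moved. The work goes in short steps, Python scripts to look and compute and a tool call to move; the robot and the scene stay as the last step left them, time stands still between calls to the robot, and variables do not carry over. Pictures are saved under pics/ and viewed, at most 10 in all, crops included, and the job is handed in when it is done.

Besides the shell and the picture viewer there is one more tool, called after "Call:" as a command line: name --argument value ..., lists and objects as JSON in quotes. jog_arm: Moves the arm, as the interface text tells. Its arguments: {"type":"object","properties":{"hand":{"type":"array"},"linear":{"type":"array"},"angular":{"type":"array"},"newtons":{"type":"number"}},"required":["hand","linear","angular"]}

```bash
mkdir -p pics
cat > h.py <<'E'
import numpy as np, cv2
from rig import ctrl
def world(p,mask):
    z=p["z_map"]; v,u=np.nonzero(mask&(z>0)); d=z[v,u]
    c=np.stack([(u-p["cx"])/p["fx"]*d,(v-p["cy"])/p["fy"]*d,d],1)
    return (c-np.array(p["t"]))@np.array(p["R"]), u, v
def save(p,n): cv2.imwrite("pics/"+n,cv2.cvtColor(p["img"],cv2.COLOR_RGB2BGR))
E
python3 - <<'E'
from h import *
o=ctrl.get_obs(); print({k:np.round(v,3) for k,v in o.items()})
P={n:ctrl.get_image(n) for n in("scene","top")}
im=np.vstack([P["scene"]["img"],P["top"]["img"]])
cv2.imwrite("pics/a.png",cv2.cvtColor(cv2.resize(im,(480,600),interpolation=cv2.INTER_AREA),cv2.COLOR_RGB2BGR))
save(P["scene"],"s.png");save(P["top"],"t.png")
for n,p in P.items():
  print(n,np.round(-np.array(p["R"]).T@p["t"],3))
  for k in["handle","spout","pump_top","tall_cup","bowl","low_cup","jar","wine_bottle","tea_tin","mug","pepper_mill","sugar_bowl","spoon"]:
    for r in ctrl.cut_out(k,p)[:3]:
      w,_,_=world(p,r["region"])
      if len(w): print(k,round(r["p"],2),r["extent"],np.round(np.median(w,0),3),"top",np.round(np.median(w[w[:,2]>np.percentile(w[:,2],95)-.006],0),3))
E
```

```text
{'time_s': np.float64(0.0), 'joint_positions': array([ 1.136,  0.469, -0.049,  1.534,  0.024,  1.141, -0.082]), 'joint_velocities': array([ 0.   , -0.002,  0.001,  0.002,  0.001, -0.001,  0.   ]), 'tau': array([ 1.0000e-03, -5.0798e+01, -8.0000e-02, -2.3616e+01, -6.1000e-02,
        3.8000e-02,  0.0000e+00]), 'ee_pos': array([ 0.266, -0.62 ,  0.222]), 'tool_rot': array([-3.075e+00, -6.330e-01,  1.000e-03]), 'wrist_force': array([0.619, 0.219, 0.443]), 'wrist_torque': array([0.03 , 0.046, 0.055]), 'grip_force': np.float64(0.0), 'grip_width': np.float64(0.087)}
scene [ 1.552 -0.422  0.975]
handle 0.92 [273.1, 171.1, 353.7, 242.6] [ 0.514 -0.024  0.035] top [ 0.507 -0.023  0.188]
handle 0.73 [278.6, 182.7, 292.5, 208.9] [ 0.444 -0.105  0.1  ] top [ 0.437 -0.095  0.102]
spout 0.64 [345.1, 160.5, 376.0, 171.8] [0.527 0.158 0.196] top [0.529 0.169 0.2  ]
pump_top 0.53 [338.6, 153.0, 377.2, 171.4] [0.524 0.165 0.193] top [0.528 0.172 0.2  ]
tall_cup 0.79 [280.0, 195.7, 305.0, 228.3] [ 0.569 -0.11   0.104] top [ 0.553 -0.108  0.133]
tall_cup 0.63 [277.5, 182.6, 290.9, 208.9] [ 0.444 -0.102  
[... 2202 characters left out ...]
8 [206.3, 126.4, 238.7, 164.9] [0.724 0.269 0.157] top [0.737 0.279 0.241]
tea_tin 0.58 [316.8, 118.7, 340.2, 151.0] [ 0.775 -0.04   0.09 ] top [ 0.784 -0.037  0.093]
mug 0.89 [435.3, 184.7, 475.6, 215.4] [ 0.586 -0.436  0.039] top [ 0.579 -0.428  0.091]
mug 0.22 [240.5, 186.1, 368.4, 274.7] [0.497 0.008 0.036] top [0.513 0.142 0.197]
pepper_mill 0.61 [180.9, 160.7, 206.9, 189.2] [0.655 0.362 0.11 ] top [0.663 0.37  0.141]
sugar_bowl 0.62 [373.1, 132.4, 406.1, 164.8] [ 0.751 -0.24   0.026] top [ 0.744 -0.239  0.061]
spoon 0.6 [420.3, 250.0, 481.6, 264.3] [ 0.405 -0.439  0.013] top [ 0.399 -0.366  0.02 ]
spoon 0.32 [273.8, 183.7, 372.4, 278.1] [ 0.491 -0.02   0.035] top [ 0.499 -0.02   0.191]
```

View pics/t.png

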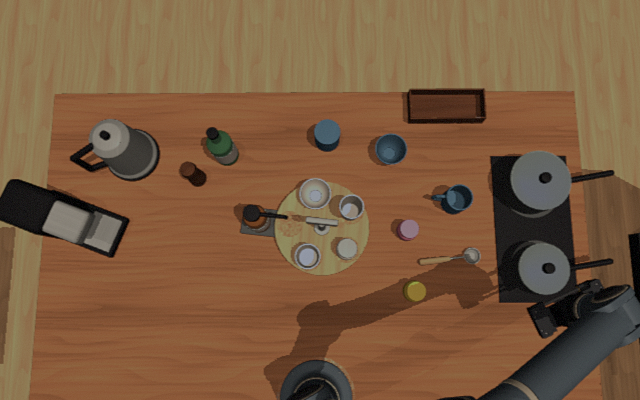

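View pics/s.png

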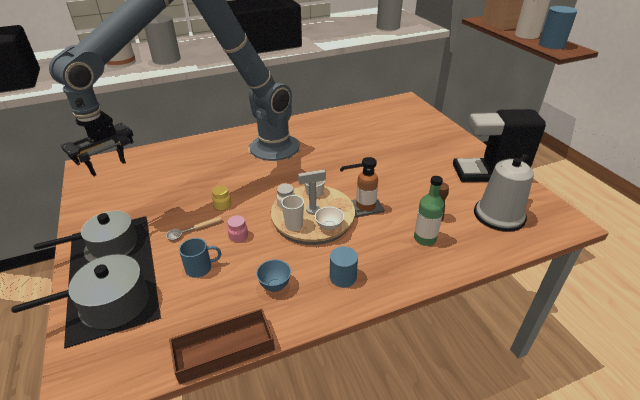

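The top view shows the tall cup at (350,207), the bowl at (315,193), the low cup at (307,257), the jar at (346,248), the handle bar at about (321,222) and the pump at (255,216). The empty stand is at (290,228).

Possible mix-ups for each target:
- **Tall cup:** the low cup (307,257) and the white jar (346,248). I choose (350,207), whose rim is at z≈0.134.
- **Jar:** the pink one (407,230) and the yellow one (415,291) are not meant.
- **Handle:** the black spout tube at (270,215). I choose the steel bar at (321,222).

Next I measure these precisely and check the choice in one close crop.

Run:
```python
from h import *
for n in("top","scene"):
  p=ctrl.get_image(n)
  w,u,v=world(p,p["z_map"]>0)
  def sel(c,r,lo,hi): 
    m=(np.hypot(w[:,0]-c[0],w[:,1]-c[1])<r)&(w[:,2]>lo)&(w[:,2]<hi); return w[m],m
  b,_=sel((.497,-.02),.07,.183,.2)
  r=cv2.minAreaRect((b[:,:2]*1000).astype(np.float32)); print(n,"bar",len(b),r,b[:,2].mean())
  d,_=sel((.497,-.02),.16,.028,.042)
  (cx,cy),rad=cv2.minEnclosingCircle((d[:,:2]*1000).astype(np.float32)); print("disc",cx,cy,rad)
  c,_=sel((.524,.174),.06,.19,.21); print("cap",len(c),cv2.minAreaRect((c[:,:2]*1000).astype(np.float32)))
  t,_=sel((.545,-.108),.05,.125,.142); print("cup",len(t),cv2.minEnclosingCircle((t[:,:2]*1000).astype(np.float32)))
  if n=="top":
    cr=p["img"][165:285,235:385]; cv2.imwrite("pics/c.png",cv2.cvtColor(cv2.resize(cr,None,fx=5,fy=5,interpolation=cv2.INTER_CUBIC),cv2.COLOR_RGB2BGR))
    # cap points : list outline
    black=c; print(np.round(c[np.argsort(c[:,1])][::8],3).tolist())
```

```text
top bar 192 ((500.3175354003906, -19.359455108642578), (88.98429107666016, 16.609214782714844), 82.82208251953125) 0.19220818952402063
disc 500.9759521484375 -18.918819427490234 145.0668487548828
cap 290 ((515.4960327148438, 159.28526306152344), (80.98210906982422, 46.60345458984375), 63.76320266723633)
cup 121 ((549.0299072265625, -105.74324798583984), 35.870277404785156)
[[0.516, 0.115, 0.196], [0.519, 0.12, 0.198], [0.52, 0.126, 0.193], [0.514, 0.132, 0.194], [0.52, 0.137, 0.192], [0.517, 0.143, 0.193], [0.517, 0.149, 0.19], [0.513, 0.153, 0.199], [0.516, 0.155, 0.202], [0.513, 0.158, 0.205], [0.53, 0.158, 0.2], [0.521, 0.161, 0.203], [0.541, 0.161, 0.2], [0.513, 0.163, 0.202], [0.527, 0.164, 0.2], [0.502, 0.166, 0.199], [0.53, 0.167, 0.199], [0.524, 0.169, 0.204], [0.53, 0.169, 0.202], [0.499, 0.171, 0.203], [0.516, 0.172, 0.199], [0.521, 0.174, 0.206], [0.505, 0.175, 0.199], [0.509, 0.175, 0.194], [0.524, 0.177, 0.202], [0.53, 0.178, 0.201], [0.505, 0.18, 0.2], [0.522, 0.181, 0.198], [0.535, 0.183, 0.203], [0.514, 0.183, 0.196], [0.513, 0.186, 0.201], [0.536, 0.186, 0.198], [0.527, 0.189, 0.199], [0.516, 0.19, 0.205], [0.519, 0.192, 0.197], [0.516, 0.194, 0.2], [0.525, 0.197, 0.198]]
scene bar 125 ((504.3998718261719, -21.054096221923828), (88.71094512939453, 18.564943313598633), 81.34613037109375) 0.1897224100926093
disc 503.05474853515625 -18.995067596435547 147.2267608642578
cap 149 ((530.6023559570312, 158.46372985839844), (48.98471450805664, 74.81468200683594), 18.706466674804688)
cup 142 ((551.6422729492188, -107.53856658935547), 38.278255462646484)
```

View pics/c.png

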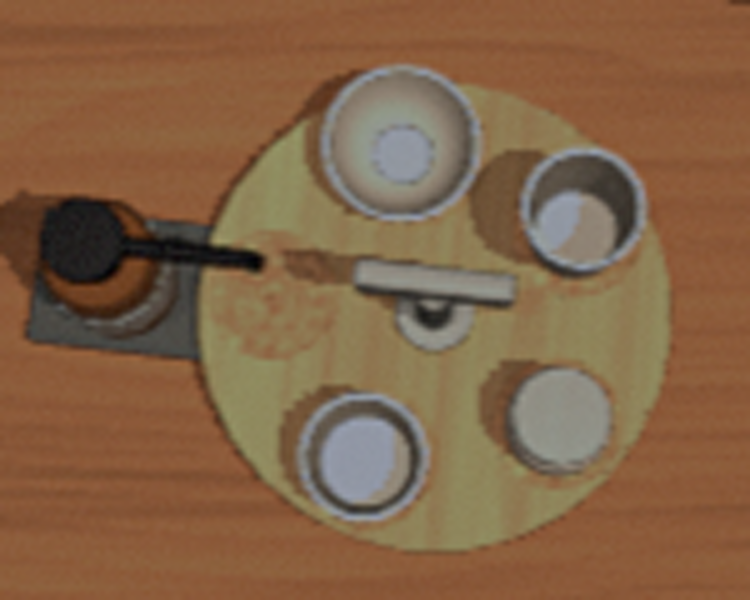

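The crop confirms the plain, tall, handleless cup at crop (583,212), the steel bar at (435,283) and the pump cap at (83,240). The axis is at about (0.5015,-0.019) with the bar at 83°, so the cup is two stops clockwise of the spout. I'll turn it +144°. First I move above the handle.

Call:
jog_arm --hand '[1,1,1,1,1,1,1,1,1,1,1,1,1,1,1,1,1,1,1,1]' --linear '[[0,0,-0.02],[0,0,-0.03],[0,0,-0.03],[0.025,-0.025,0],[0.025,-0.025,0],[0.025,-0.025,0],[0.025,-0.025,0],[0.025,-0.025,0],[0.025,-0.025,0],[0.025,-0.025,0],[0.025,-0.025,0],[0.025,-0.025,0],[0.025,-0.025,0],[0.025,-0.025,0],[0.025,-0.025,0],[0.025,-0.025,0],[0.025,-0.025,0],[0.025,-0.025,0],[0.025,-0.025,0],[0.025,-0.025,0]]' --angular '[[0,0,0],[0,0,0],[0,0,0],[0,0,0],[0,0,0],[0,0,0],[0,0,0],[0,0,0],[0,0,0],[0,0,0],[0,0,0],[0,0,0],[0,0,0],[0,0,0],[0,0,0],[0,0,0],[0,0,0],[0,0,0],[0,0,0],[0,0,0]]'

```text
time_s: 3.17
ee_pos: [0.4895, -0.0603, 0.3029]
tool_rot: [3.077, 0.633, 0.001]
wrist_force: [0.5, -0.3, -0.6]
grip_width: 0.0872
grip_force: 0.0
```

Call:
jog_arm --hand '[1,1,1,1,1,1,1,1,1,1,1]' --linear '[[0,0,0],[0,0,0],[0,0,0],[0,0,0],[0,0,0],[0,0,0],[0,0,0],[0,0,0],[0,0,0],[0,0,0],[0,0,0]]' --angular '[[0,0,-0.1],[0,0,-0.1],[0,0,-0.1],[0,0,-0.1],[0,0,-0.1],[0,0,-0.1],[0,0,-0.1],[0,0,-0.1],[0,0,-0.1],[0,0,-0.1],[0,0,-0.04]]'

```text
time_s: 4.08
ee_pos: [0.4892, -0.062, 0.3027]
tool_rot: [2.352, 2.083, 0.0]
wrist_force: [0.1, -0.1, 0.4]
grip_width: 0.087
grip_force: 0.0
```

```bash
cat >> h.py <<'E'
from scipy.spatial.transform import Rotation as Ro
def st(target=None,yaw=None):
    o=ctrl.get_obs(); R=Ro.from_rotvec(o["tool_rot"]).as_matrix()
    print("t",round(float(o["time_s"]),2),"p",np.round(o["ee_pos"],4),"q",np.round(o["joint_positions"],2),"yaw",round(np.degrees(np.arctan2(R[1,0],R[0,0])),1),"z",np.round(R[:,2],3),"F",np.round(o["wrist_force"],1),"w",round(float(o["grip_width"]),4))
    if target is not None: print("move tool",np.round(R.T@(np.array(target)-o["ee_pos"]),4))
    return o
E
python3 - <<'E'
from h import *
st((.5015,-.019,.155))
p=ctrl.get_image("wrist"); w,u,v=world(p,p["z_map"]>0)
m=(np.hypot(w[:,0]-.5015,w[:,1]+.019)<.075)&(w[:,2]>.183)&(w[:,2]<.2)
print(m.sum(),cv2.minAreaRect((w[m][:,:2]*1000).astype(np.float32)))
E
```

```text
t 4.08 p [ 0.4892 -0.062   0.3027] q [ 0.53  0.14 -0.55  1.82  0.08  1.2  -0.16] yaw 83.1 z [ 0. -0. -1.] F [ 0.1 -0.1  0.4] w 0.087
move tool [0.0442 0.007  0.1477]
1830 ((501.95452880859375, -21.9775390625), (89.37971496582031, 15.607057571411133), 82.97577667236328)
```

Call:
jog_arm --hand '[1,1,1,1,1,1,1,1,1,1,1,1,0.1,0.1,0.1,0.1,0.1,0.1]' --linear '[[0.02,0.004,0],[0.02,0.003,0],[0.002,0,0],[0,0,0.02],[0,0,0.025],[0,0,0.025],[0,0,0.025],[0,0,0.02],[0,0,0.015],[0,0,0.01],[0,0,0.007],[0,0,0],[0,0,0],[0,0,0],[0,0,0],[0,0,0],[0,0,0],[0,0,0]]' --angular '[[0,0,0],[0,0,0],[0,0,0],[0,0,0],[0,0,0],[0,0,0],[0,0,0],[0,0,0],[0,0,0],[0,0,0],[0,0,0],[0,0,0],[0,0,0],[0,0,0],[0,0,0],[0,0,0],[0,0,0],[0,0,0]]' --newtons 15

```text
time_s: 5.63
ee_pos: [0.5015, -0.0212, 0.1559]
tool_rot: [2.355, 2.078, 0.001]
wrist_force: [0.3, 0.0, -0.2]
grip_width: 0.055
grip_force: 0.0
```

Run:
```python
from h import *
o=st((.5012,-.020,.155)); print(o["grip_force"],o["wrist_torque"])
```

```text
t 5.63 p [ 0.5015 -0.0212  0.1559] q [ 0.42  0.31 -0.55  1.99  0.21  0.9  -0.37] yaw 82.8 z [ 0.001 -0.    -1.   ] F [ 0.3  0.  -0.2] w 0.055
move tool [ 0.0011 -0.0005  0.0009]
0.0 [-0.00165692 -0.11747014  0.01395969]
```

Call:
jog_arm --hand '[0.1,0.1,0.1,0.1,0.1,0.1,0.1,0.1,0.1,0.1,0.1,0.1,0.1,0.1]' --linear '[[0,0,0],[0,0,0],[0,0,0],[0,0,0],[0,0,0],[0,0,0],[0,0,0],[0,0,0],[0,0,0],[0,0,0],[0,0,0],[0,0,0],[0,0,0],[0,0,0]]' --angular '[[0,0,0],[0,0,0],[0,0,0],[0,0,0],[0,0,0],[0,0,0],[0,0,0],[0,0,0],[0,0,0],[0,0,0],[0,0,-0.01],[0,0,-0.02],[0,0,-0.03],[0,0,-0.03]]' --newtons 15

```text
time_s: 6.8
ee_pos: [0.5008, -0.0209, 0.1554]
tool_rot: [-2.257, -2.183, 0.001]
wrist_force: [-3.9, 0.2, 3.4]
grip_width: 0.0228
grip_force: 15.0
```

Run:
```python
from h import *
o=st((.5012,-.020,.155)); print(o["grip_force"],o["wrist_torque"])
```

```text
t 6.8 p [ 0.5008 -0.0209  0.1554] q [ 0.43  0.32 -0.57  1.99  0.22  0.9  -0.29] yaw 88.1 z [-0.001  0.    -1.   ] F [-3.9  0.2  3.4] w 0.0228
move tool [0.0009 0.0004 0.0004]
15.00076487660408 [ 0.18969547  1.11816971 -0.21154437]
```

Run:
```python
from h import *
p=ctrl.get_image("scene"); save(p,"s2.png")
cr=p["img"][130:270,230:430]; cv2.imwrite("pics/s2c.png",cv2.cvtColor(cv2.resize(cr,None,fx=4,fy=4,interpolation=cv2.INTER_CUBIC),cv2.COLOR_RGB2BGR))
w,u,v=world(p,p["z_map"]>0)
m=(np.hypot(w[:,0]-.55,w[:,1]+.107)<.055)&(w[:,2]>.12)&(w[:,2]<.142); print(m.sum(),cv2.minEnclosingCircle((w[m][:,:2]*1000).astype(np.float32)))
```

```text
195 ((556.9659423828125, -104.0083999633789), 37.811031341552734)
```

View pics/s2c.png

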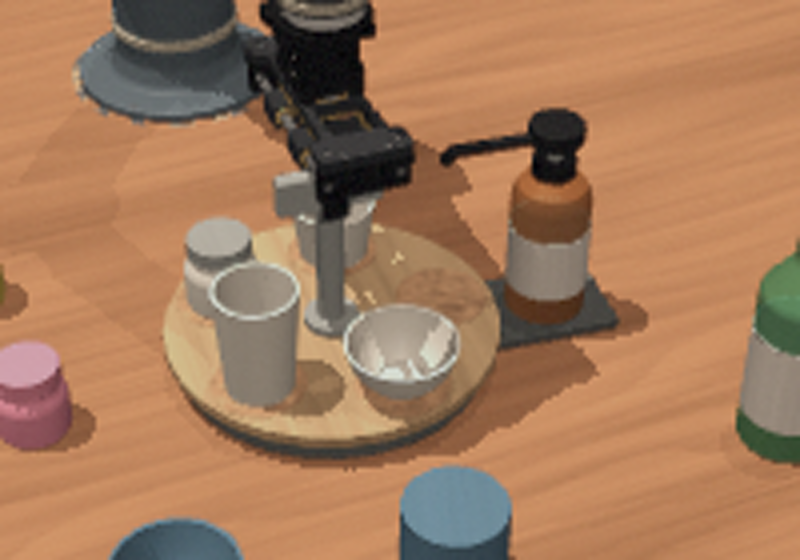

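The gripper is closed on the bar at crop (320,190) and the cup has begun to move with the disc. I keep turning smoothly.

Call:
jog_arm --hand '[0.1,0.1,0.1,0.1,0.1,0.1,0.1,0.1,0.1,0.1,0.1,0.1,0.1,0.1,0.1,0.1,0.1,0.1,0.1,0.1]' --linear '[[0,0,0],[0,0,0],[0,0,0],[0,0,0],[0,0,0],[0,0,0],[0,0,0],[0,0,0],[0,0,0],[0,0,0],[0,0,0],[0,0,0],[0,0,0],[0,0,0],[0,0,0],[0,0,0],[0,0,0],[0,0,0],[0,0,0],[0,0,0]]' --angular '[[0,0,-0.035],[0,0,-0.045],[0,0,-0.055],[0,0,-0.06],[0,0,-0.06],[0,0,-0.06],[0,0,-0.06],[0,0,-0.06],[0,0,-0.06],[0,0,-0.06],[0,0,-0.06],[0,0,-0.06],[0,0,-0.06],[0,0,-0.06],[0,0,-0.06],[0,0,-0.06],[0,0,-0.06],[0,0,-0.06],[0,0,-0.06],[0,0,-0.06]]' --newtons 20

```text
time_s: 8.52
ee_pos: [0.5009, -0.0204, 0.1552]
tool_rot: [-0.696, -3.062, -0.002]
wrist_force: [-3.1, 2.2, 0.9]
grip_width: 0.0229
grip_force: 21.0
```

Call:
jog_arm --hand '[0.1,0.1,0.1,0.1,0.1,0.1,0.1,0.1,0.1,0.1,0.1,0.1,0.1,0.1,0.1,0.1,0.1,0.1,0.1,0.1]' --linear '[[0,0,0],[0,0,0],[0,0,0],[0,0,0],[0,0,0],[0,0,0],[0,0,0],[0,0,0],[0,0,0],[0,0,0],[0,0,0],[0,0,0],[0,0,0],[0,0,0],[0,0,0],[0,0,0],[0,0,0],[0,0,0],[0,0,0],[0,0,0]]' --angular '[[0,0,-0.06],[0,0,-0.06],[0,0,-0.06],[0,0,-0.06],[0,0,-0.06],[0,0,-0.06],[0,0,-0.06],[0,0,-0.06],[0,0,-0.06],[0,0,-0.06],[0,0,-0.06],[0,0,-0.06],[0,0,-0.06],[0,0,-0.06],[0,0,-0.06],[0,0,-0.06],[0,0,-0.06],[0,0,-0.05],[0,0,-0.045],[0,0,-0.04]]'

```text
time_s: 10.18
ee_pos: [0.501, -0.0201, 0.1552]
tool_rot: [-1.088, 2.947, 0.004]
wrist_force: [-5.1, 2.3, 0.5]
grip_width: 0.0227
grip_force: 20.6
```

Run:
```python
from h import *
o=st((.5012,-.020,.155)); print(o["grip_force"],o["wrist_torque"])
```

```text
t 10.18 p [ 0.501  -0.0201  0.1552] q [ 0.81  0.49 -1.1   1.97  0.51  1.    1.75] yaw -139.5 z [-0.001  0.002 -1.   ] F [-5.1  2.3  0.5] w 0.0227
move tool [-0.0002 -0.0001  0.0002]
20.616319410925144 [ 0.66126802  0.84954242 -0.00542485]
```

Call:
jog_arm --hand '[0.1,0.1,0.1,0.1,0.1,0.1,0.1,0.1,0.1]' --linear '[[0,0,0],[0,0,0],[0,0,0],[0,0,0],[0,0,0],[0,0,0],[0,0,0],[0,0,0],[0,0,0]]' --angular '[[0,0,-0.03],[0,0,-0.025],[0,0,-0.02],[0,0,-0.015],[0,0,-0.01],[0,0,-0.01],[0,0,0],[0,0,0],[0,0,0]]'

```text
time_s: 10.93
ee_pos: [0.5009, -0.0201, 0.1552]
tool_rot: [-1.246, 2.884, 0.003]
wrist_force: [-3.7, 2.8, -0.2]
grip_width: 0.0225
grip_force: 20.2
```

Run:
```python
from h import *
o=st((.5012,-.020,.155)); print(o["grip_force"],o["wrist_torque"])
```

```text
t 10.93 p [ 0.5009 -0.0201  0.1552] q [ 0.83  0.5  -1.13  1.97  0.53  1.01  1.84] yaw -133.3 z [-0.001  0.002 -1.   ] F [-3.7  2.8 -0.2] w 0.0225
move tool [-0.0003 -0.0001  0.0002]
20.151867448153666 [0.78893052 0.80890248 0.10266755]
```

Call:
jog_arm --hand '[1,1,1,1,1,1,1,1,1,1,1,1,1,1]' --linear '[[0,0,0],[0,0,0],[0,0,0],[0,0,0],[0,0,0],[0,0,0],[0,0,0],[0,0,-0.01],[0,0,-0.02],[0,0,-0.03],[0,0,-0.03],[0,0,-0.02],[0,0,-0.01],[0,0,0]]' --angular '[[0,0,0],[0,0,0],[0,0,0],[0,0,0],[0,0,0],[0,0,0],[0,0,0],[0,0,0],[0,0,0],[0,0,0],[0,0,0],[0,0,0],[0,0,0],[0,0,0]]'

```text
time_s: 12.1
ee_pos: [0.5027, -0.0208, 0.278]
tool_rot: [-1.242, 2.881, -0.004]
wrist_force: [1.1, 0.8, -0.2]
grip_width: 0.0869
grip_force: 0.0
```

Run:
```python
from h import *
o=st((.525,.1735,.24))
for n in("top","scene"):
  p=ctrl.get_image(n); save(p,n+"3.png")
  w,u,v=world(p,p["z_map"]>0)
  m=(np.hypot(w[:,0]-.513,w[:,1]-.08)<.06)&(w[:,2]>.12)&(w[:,2]<.142); print(n,m.sum(),cv2.minEnclosingCircle((w[m][:,:2]*1000).astype(np.float32)))
cr=p["img"][130:270,230:430]; cv2.imwrite("pics/s3c.png",cv2.cvtColor(cv2.resize(cr,None,fx=4,fy=4,interpolation=cv2.INTER_CUBIC),cv2.COLOR_RGB2BGR))
```

```text
t 12.1 p [ 0.5027 -0.0208  0.278 ] q [ 0.96  0.37 -1.25  1.82  0.37  1.22  1.98] yaw -133.4 z [ 0.005 -0.001 -1.   ] F [ 1.1  0.8 -0.2] w 0.0869
move tool [-0.1564  0.1173  0.0379]
top 49 ((524.0006103515625, 89.86026000976562), 49.90281295776367)
scene 105 ((541.3424682617188, 69.36279296875), 36.781883239746094)
```

View pics/s3c.png

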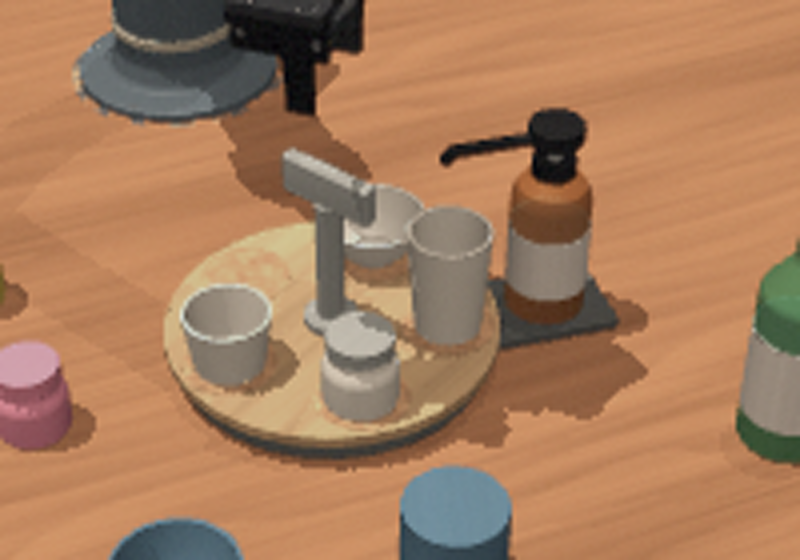

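The cup at crop (450,275) doesn't look quite under the spout tip at (447,157). I'll measure the bar angle and the other pieces.

```bash
cat >> h.py <<'E'
def table(n="scene"):
    p=ctrl.get_image(n); w,u,v=world(p,p["z_map"]>0); A=np.array([.5012,-.02])
    r=np.hypot(*(w[:,:2]-A).T)
    b=w[(r<.052)&(w[:,2]>.183)&(w[:,2]<.197)]; rr=cv2.minAreaRect((b[:,:2]*1000).astype(np.float32)); 
    V=np.linalg.svd(b[:,:2]-b[:,:2].mean(0))[2][0]; print(n,"bar",len(b),rr,"yaw",np.degrees(np.arctan2(V[1],V[0]))%180)
    for k in("tall_cup","low_cup","jar","bowl"):
        for c in ctrl.cut_out(k,p)[:2]:
            q,_,_=world(p,c["region"]); q=q[(np.hypot(*(q[:,:2]-A).T)<.16)&(q[:,2]>.05)]
            if len(q)<20: continue
            h=q[q[:,2]>np.percentile(q[:,2],97)-.01]
            (x,y),ra=cv2.minEnclosingCircle((h[:,:2]*1000).astype(np.float32)); print(k,round(c["p"],2),"top",round(h[:,2].max(),3),round(x),round(y),"r",round(ra),"ang",round(np.degrees(np.arctan2(y/1000+.02,x/1000-.5012))))
    return p
E
python3 - <<'E'
from h import *
table(); table("wrist"); table("top"); st()
E
```

```text
scene bar 116 ((502.8822326660156, -20.596057891845703), (90.82342529296875, 20.14992332458496), 27.668113708496094) yaw 27.432718717632724
tall_cup 0.89 top 0.136 547 70 r 37 ang 63
tall_cup 0.19 top 0.196 520 108 r 30 ang 82
low_cup 0.97 top 0.092 520 -118 r 39 ang -79
jar 0.8 top 0.108 602 -33 r 31 ang -7
bowl 0.53 top 0.163 472 38 r 83 ang 116
wrist bar 1936 ((500.46337890625, -21.96803855895996), (86.61724090576172, 16.11446762084961), 28.187461853027344) yaw 27.87891476128669
tall_cup 0.58 top 0.371 515 31 r 83 ang 74
low_cup 0.77 top 0.09 519 -120 r 38 ang -80
jar 0.6 top 0.103 597 -36 r 27 ang -10
bowl 0.96 top 0.08 431 48 r 48 ang 136
top bar 0 ((0.0, 0.0), (0.0, 0.0), 0.0) yaw 0.0
tall_cup 0.87 top 0.595 520 56 r 61 ang 76
low_cup 0.62 top 0.635 437 -89 r 7 ang -133
bowl 0.7 top 0.389 429 50 r 47 ang 136
t 12.95 p [ 0.5014 -0.0211  0.2756] q [ 0.96  0.37 -1.25  1.82  0.38  1.22  1.98] yaw -133.3 z [ 0. -0. -1.] F [ 0.  -0.7  0.6] w 0.087h.py:18: RuntimeWarning: Mean of empty slice.
  V=np.linalg.svd(b[:,:2]-b[:,:2].mean(0))[2][0]; print(n,"bar",len(b),rr,"yaw",np.degrees(np.arctan2(V[1],V[0]))%180)
  ret = um.true_divide(
```

The bar stands at 28°, about 19° short: it slipped in the pads because 20 N was too little against the click. I'll realign to the bar and grip again with 60 N.

Call:
jog_arm --hand '[1,1,1,1,1]' --linear '[[0,0,0],[0,0,0],[0,0,0],[0,0,0],[0,0,0]]' --angular '[[0,0,0.1],[0,0,0.1],[0,0,0.1],[0,0,0.03],[0,0,0]]'

```text
time_s: 13.37
ee_pos: [0.5014, -0.0211, 0.2757]
tool_rot: [-0.753, 3.05, -0.001]
wrist_force: [-0.6, -0.3, -0.6]
grip_width: 0.0869
grip_force: 0.0
```

Run:
```python
from h import *
p=table("wrist"); save(p,"w4.png"); st((.501,-.0205,.155))
```

```text
wrist bar 1897 ((499.6578674316406, -22.72028923034668), (84.06140899658203, 15.598268508911133), 28.158432006835938) yaw 28.138862959975846
tall_cup 0.55 top 0.135 545 68 r 36 ang 64
low_cup 0.62 top 0.091 519 -120 r 38 ang -80
jar 0.59 top 0.103 595 -38 r 27 ang -11
bowl 0.69 top 0.08 431 48 r 48 ang 136
t 13.62 p [ 0.5014 -0.0211  0.2755] q [ 0.91  0.33 -1.17  1.82  0.33  1.2   1.7 ] yaw -152.2 z [-0.  0. -1.] F [-0.  -0.6  0.1] w 0.087
move tool [1.000e-04 7.000e-04 1.205e-01]
```

View pics/w4.png

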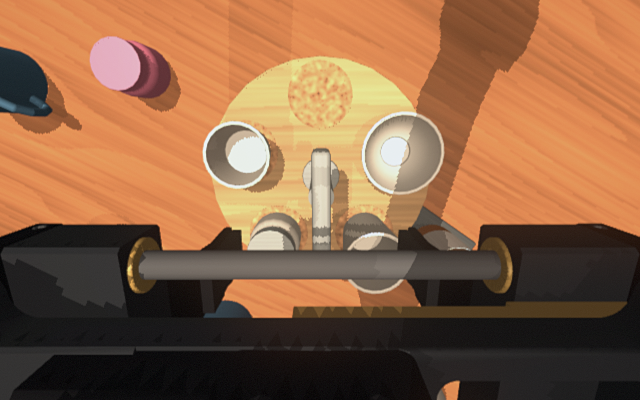

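The wrist view shows the open fingers square to the bar at column 320. I go down and grip.

Call:
jog_arm --hand '[1,1,1,1,1,1,0.1,0.1,0.1,0.1,0.1,0.1,0.1,0.1,0.1,0.1,0.1,0.1,0.1,0.1]' --linear '[[0,0,0.02],[0,0,0.03],[0,0,0.03],[0,0,0.02],[0,0,0.015],[0,0,0.007],[0,0,0],[0,0,0],[0,0,0],[0,0,0],[0,0,0],[0,0,0],[0,0,0],[0,0,0],[0,0,0],[0,0,0],[0,0,0],[0,0,0],[0,0,0],[0,0,0]]' --angular '[[0,0,0],[0,0,0],[0,0,0],[0,0,0],[0,0,0],[0,0,0],[0,0,0],[0,0,0],[0,0,0],[0,0,0],[0,0,0],[0,0,0],[0,0,0],[0,0,0],[0,0,0],[0,0,0],[0,0,0],[0,0,0],[0,0,0],[0,0,0]]' --newtons 60

```text
time_s: 15.28
ee_pos: [0.5009, -0.0202, 0.1535]
tool_rot: [0.754, -3.049, -0.002]
wrist_force: [-2.5, 3.5, 1.5]
grip_width: 0.0211
grip_force: 60.0
```

Run:
```python
from h import *
o=st((.5012,-.020,.155)); print(o["grip_force"],o["wrist_torque"]); table("scene")
```

```text
t 15.28 p [ 0.5009 -0.0202  0.1535] q [ 0.78  0.47 -1.05  1.97  0.49  0.98  1.55] yaw -152.2 z [-0.001  0.001 -1.   ] F [-2.5  3.5  1.5] w 0.0211
move tool [-0.0003 -0.     -0.0015]
60.00037908554077 [ 1.04040449  0.50281946 -0.02172583]
scene bar 94 ((524.6825561523438, -16.660757064819336), (47.79954147338867, 46.89714431762695), 11.186585426330566) yaw 47.664741962660095
tall_cup 0.82 top 0.139 546 69 r 40 ang 63
low_cup 0.7 top 0.093 519 -118 r 40 ang -80
jar 0.85 top 0.106 602 -35 r 29 ang -9
bowl 0.76 top 0.081 434 49 r 50 ang 134
bowl 0.18 top 0.197 520 108 r 31 ang 81
```

Call:
jog_arm --hand '[0.1,0.1,0.1,0.1,0.1,0.1,0.1,0.1,0.1,0.1,0.1,0.1]' --linear '[[0,0,0],[0,0,0],[0,0,0],[0,0,0],[0,0,0],[0,0,0],[0,0,0],[0,0,0],[0,0,0],[0,0,0],[0,0,0],[0,0,0]]' --angular '[[0,0,-0.02],[0,0,-0.03],[0,0,-0.04],[0,0,-0.05],[0,0,-0.05],[0,0,-0.05],[0,0,-0.04],[0,0,-0.03],[0,0,-0.02],[0,0,0],[0,0,0],[0,0,0]]'

```text
time_s: 16.53
ee_pos: [0.5009, -0.0201, 0.1535]
tool_rot: [1.245, -2.884, -0.002]
wrist_force: [-2.8, 4.8, 2.9]
grip_width: 0.0213
grip_force: 60.0
```

Run:
```python
from h import *
o=st((.5012,-.020,.155)); print(o["grip_force"],o["wrist_torque"]); table("scene")
```

```text
t 16.53 p [ 0.5009 -0.0201  0.1535] q [ 0.83  0.51 -1.14  1.97  0.54  1.01  1.83] yaw -133.3 z [-0.001  0.001 -1.   ] F [-2.8  4.8  2.9] w 0.0213
move tool [-0.0003 -0.0002 -0.0015]
60.00067591667175 [1.22520524 0.70539402 0.01727237]
scene bar 54 ((523.464599609375, -1.1034984588623047), (35.95303726196289, 18.12792205810547), 47.274749755859375) yaw 48.99704355235334
tall_cup 0.98 top 0.138 515 80 r 40 ang 82
low_cup 0.72 top 0.092 551 -109 r 39 ang -61
bowl 0.67 top 0.16 460 2 r 77 ang 152
```

The cup is now under the spout. I release, rise and shut the fingers.

Call:
jog_arm --hand '[1,1,1,1,1,1,1,1,1,1,1,1,1,1,1,1]' --linear '[[0,0,0],[0,0,0],[0,0,0],[0,0,0],[0,0,0],[0,0,0],[0,0,0],[0,0,-0.01],[0,0,-0.02],[0,0,-0.03],[0,0,-0.03],[0,0,-0.02],[0,0,-0.01],[0,0,0],[0,0,0],[0,0,0]]' --angular '[[0,0,0],[0,0,0],[0,0,0],[0,0,0],[0,0,0],[0,0,0],[0,0,0],[0,0,0],[0,0,0],[0,0,0],[0,0,0],[0,0,0],[0,0,0],[0,0,0],[0,0,0],[0,0,0]]'

```text
time_s: 18.12
ee_pos: [0.5005, -0.0216, 0.2722]
tool_rot: [1.243, -2.883, -0.001]
wrist_force: [0.4, -0.8, 0.8]
grip_width: 0.0868
grip_force: 0.0
```

Run:
```python
from h import *
table("scene"); p=table("wrist"); o=st((.525,.1735,.25))
w,u,v=world(p,p["z_map"]>0)
b=w[(np.hypot(w[:,0]-.525,w[:,1]-.1735)<.026)&(w[:,2]>.19)&(w[:,2]<.21)]; print(len(b), b.mean(0) if len(b) else 0)
```

```text
scene bar 124 ((503.3122253417969, -20.235069274902344), (87.04901123046875, 19.461708068847656), 48.491024017333984) yaw 47.34314209322237
tall_cup 0.84 top 0.138 515 78 r 38 ang 82
low_cup 0.84 top 0.093 551 -108 r 41 ang -61
bowl 0.65 top 0.082 420 15 r 44 ang 156
wrist bar 1903 ((499.02978515625, -23.97649383544922), (81.88758850097656, 16.014720916748047), 46.38776397705078) yaw 46.72530698588154
tall_cup 0.92 top 0.359 498 39 r 75 ang 93
low_cup 0.6 top 0.09 550 -109 r 38 ang -61
low_cup 0.24 top 0.194 513 84 r 11 ang 84
jar 0.95 top 0.103 596 -8 r 27 ang 8
bowl 0.98 top 0.08 412 22 r 48 ang 155
t 18.62 p [ 0.5014 -0.0211  0.2734] q [ 0.96  0.38 -1.26  1.82  0.39  1.22  1.97] yaw -133.3 z [-0.  0. -1.] F [ 0.2 -0.2  0.1] w 0.087
move tool [-0.1578  0.1164  0.0234]
215 [0.53271613 0.1854658  0.19887849]
```

Call:
jog_arm --hand '[0,0,0,0,0,0,0,0,0,0,0,0]' --linear '[[-0.01,0.007,0],[-0.02,0.015,0],[-0.025,0.019,0],[-0.025,0.019,0],[-0.025,0.019,0],[-0.022,0.016,0],[-0.018,0.013,0],[-0.009,0.006,0],[-0.003,0.002,0],[0,0,0],[0,0,0],[0,0,0]]' --angular '[[0,0,0],[0,0,0],[0,0,0],[0,0,0],[0,0,0],[0,0,0],[0,0,0],[0,0,0],[0,0,0],[0,0,0],[0,0,0],[0,0,0]]'

```text
time_s: 19.62
ee_pos: [0.5251, 0.1712, 0.2733]
tool_rot: [1.241, -2.886, 0.001]
wrist_force: [-0.4, -0.3, 0.3]
grip_width: 0.0149
grip_force: 0.0
```

Run:
```python
from h import *
o=st((.525,.1735,.2))
p=ctrl.get_image("scene"); w,u,v=world(p,p["z_map"]>0)
b=w[(np.hypot(w[:,0]-.525,w[:,1]-.1735)<.045)&(w[:,2]>.193)&(w[:,2]<.215)&(w[:,1]>.145)]; print(len(b), cv2.minEnclosingCircle((b[:,:2]*1000).astype(np.float32)))
```

```text
t 19.62 p [0.5251 0.1712 0.2733] q [ 0.48  0.46 -1.18  1.72  0.44  1.27  1.58] yaw -133.5 z [-0.    -0.001 -1.   ] F [-0.4 -0.3  0.3] w 0.0149
move tool [-0.0017  0.0016  0.0733]
115 ((528.0046997070312, 174.7474365234375), 26.240114212036133)
```

Call:
jog_arm --hand '[0,0,0,0,0,0,0,0,0,0,0,0]' --linear '[[-0.002,0.002,0],[0,0,0.015],[0,0,0.02],[0,0,0.017],[0,0,0.012],[0,0,0.006],[0,0,0.005],[0,0,0.005],[0,0,0.004],[0,0,0.003],[0,0,0.001],[0,0,0]]' --angular '[[0,0,0],[0,0,0],[0,0,0],[0,0,0],[0,0,0],[0,0,0],[0,0,0],[0,0,0],[0,0,0],[0,0,0],[0,0,0],[0,0,0]]'

```text
time_s: 20.67
ee_pos: [0.5248, 0.1752, 0.1866]
tool_rot: [1.243, -2.885, 0.003]
wrist_force: [-3.4, -3.1, 7.2]
grip_width: 0.0003
grip_force: 3.5
```

Run:
```python
from h import *
o=st((.525,.1735,.186))
```

```text
t 20.67 p [0.5248 0.1752 0.1866] q [ 0.41  0.54 -1.11  1.82  0.54  1.12  1.5 ] yaw -133.4 z [ 0.    -0.002 -1.   ] F [-3.4 -3.1  7.2] w 0.0003
move tool [ 0.0011 -0.0013  0.0006]
```

Call:
jog_arm --hand '[0,0,0,0,0]' --linear '[[0,0,0.001],[0,0,0.001],[0,0,0.0005],[0,0,0],[0,0,0]]' --angular '[[0,0,0],[0,0,0],[0,0,0],[0,0,0],[0,0,0]]'

```text
time_s: 21.08
ee_pos: [0.5249, 0.1753, 0.1863]
tool_rot: [-1.243, 2.885, -0.005]
wrist_force: [-7.8, -6.2, 20.3]
grip_width: 0.0005
grip_force: 10.1
```

Call:
jog_arm --hand '[0,0,0,0,0,0,0,0,0,0,0]' --linear '[[0,0,-0.005],[0,0,-0.01],[0,0,-0.012],[0,0,-0.015],[0,0,-0.02],[0,0,-0.02],[0,0,-0.01],[0,0,0],[0,0,0],[0,0,0],[0,0,0]]' --angular '[[0,0,0],[0,0,0],[0,0,0],[0,0,0],[0,0,0],[0,0,0],[0,0,0],[0,0,0],[0,0,0],[0,0,0],[0,0,0]]'

```text
time_s: 22.0
ee_pos: [0.5242, 0.1751, 0.2738]
tool_rot: [1.243, -2.883, -0.0]
wrist_force: [-0.6, 0.4, 0.1]
grip_width: 0.0006
grip_force: 0.0
```

Run:
```python
from h import *
o=st((.501,-.021,.275)); p=table()
w,u,v=world(p,p["z_map"]>0)
b=w[(np.hypot(w[:,0]-.525,w[:,1]-.1735)<.045)&(w[:,2]>.17)&(w[:,2]<.215)&(w[:,1]>.145)]; print(len(b), np.percentile(b[:,2],[50,80,95]))
```

```text
t 22.0 p [0.5242 0.1751 0.2738] q [ 0.47  0.46 -1.18  1.72  0.44  1.27  1.58] yaw -133.3 z [-0.002 -0.001 -1.   ] F [-0.6  0.4  0.1] w 0.0006
move tool [ 0.1585 -0.1177 -0.0011]
scene bar 125 ((504.4430847167969, -20.390777587890625), (87.34477996826172, 21.44611167907715), 48.95620346069336) yaw 46.9211318781726
tall_cup 0.88 top 0.139 516 78 r 37 ang 82
tall_cup 0.44 top 0.196 522 106 r 30 ang 81
low_cup 0.77 top 0.092 551 -107 r 40 ang -60
jar 0.91 top 0.106 602 -2 r 30 ang 10
bowl 0.75 top 0.164 461 2 r 78 ang 151
151 [0.19854599 0.20053601 0.20199669]
```

The pump hit its stop (20 N) and sprang back. I return to the handle, opening on the way, and grip with 60 N.

Call:
jog_arm --hand '[1,1,1,1,1,1,1,1,1,1,1,1,1,1]' --linear '[[0.01,-0.007,0],[0.02,-0.015,0],[0.025,-0.019,0],[0.025,-0.019,0],[0.025,-0.019,0],[0.022,-0.016,0],[0.018,-0.013,0],[0.009,-0.007,0],[0.0045,-0.003,0],[0,0,0],[0,0,0],[0,0,0],[0,0,0],[0,0,0]]' --angular '[[0,0,0],[0,0,0],[0,0,0],[0,0,0],[0,0,0],[0,0,0],[0,0,0],[0,0,0],[0,0,0],[0,0,0],[0,0,0],[0,0,0],[0,0,0],[0,0,0]]'

```text
time_s: 23.42
ee_pos: [0.5018, -0.0196, 0.2752]
tool_rot: [-1.247, 2.883, -0.0]
wrist_force: [0.4, 0.1, 0.0]
grip_width: 0.0834
grip_force: 0.0
```

Run:
```python
from h import *
st((.501,-.0205,.154))
```

```text
t 23.42 p [ 0.5018 -0.0196  0.2752] q [ 0.96  0.38 -1.26  1.82  0.38  1.23  1.97] yaw -133.2 z [ 0.  0. -1.] F [0.4 0.1 0. ] w 0.0834
move tool [ 0.0013 -0.      0.1212]
```

Call:
jog_arm --hand '[1,1,1,1,1,1,0.1,0.1,0.1,0.1,0.1,0.1,0.1,0.1,0.1,0.1,0.1,0.1,0.1,0.1]' --linear '[[0.001,0,0.02],[0,0,0.03],[0,0,0.03],[0,0,0.02],[0,0,0.015],[0,0,0.006],[0,0,0],[0,0,0],[0,0,0],[0,0,0],[0,0,0],[0,0,0],[0,0,0],[0,0,0],[0,0,0],[0,0,0],[0,0,0],[0,0,0],[0,0,0],[0,0,0]]' --angular '[[0,0,0],[0,0,0],[0,0,0],[0,0,0],[0,0,0],[0,0,0],[0,0,0],[0,0,0],[0,0,0],[0,0,0],[0,0,0],[0,0,0],[0,0,0],[0,0,0],[0,0,0],[0,0,0],[0,0,0],[0,0,0],[0,0,0],[0,0,0]]' --newtons 60

```text
time_s: 25.08
ee_pos: [0.5002, -0.0207, 0.154]
tool_rot: [1.244, -2.883, -0.002]
wrist_force: [-3.7, 2.2, 2.2]
grip_width: 0.0211
grip_force: 60.0
```

Call:
jog_arm --hand '[0.1,0.1,0.1,0.1,0.1,0.1,0.1,0.1,0.1,0.1,0.1,0.1,0.1,0.1,0.1,0.1,0.1,0.1,0.1,0.1]' --linear '[[0,0,0],[0,0,0],[0,0,0],[0,0,0],[0,0,0],[0,0,0],[0,0,0],[0,0,0],[0,0,0],[0,0,0],[0,0,0],[0,0,0],[0,0,0],[0,0,0],[0,0,0],[0,0,0],[0,0,0],[0,0,0],[0,0,0],[0,0,0]]' --angular '[[0,0,0.02],[0,0,0.03],[0,0,0.04],[0,0,0.05],[0,0,0.055],[0,0,0.055],[0,0,0.055],[0,0,0.055],[0,0,0.055],[0,0,0.055],[0,0,0.055],[0,0,0.055],[0,0,0.055],[0,0,0.055],[0,0,0.055],[0,0,0.055],[0,0,0.055],[0,0,0.055],[0,0,0.055],[0,0,0.055]]'

```text
time_s: 26.75
ee_pos: [0.5001, -0.0202, 0.154]
tool_rot: [-0.325, -3.123, -0.001]
wrist_force: [-4.2, 5.0, 2.7]
grip_width: 0.0208
grip_force: 60.0
```

Call:
jog_arm --hand '[0.1,0.1,0.1,0.1,0.1,0.1,0.1,0.1,0.1,0.1,0.1]' --linear '[[0,0,0],[0,0,0],[0,0,0],[0,0,0],[0,0,0],[0,0,0],[0,0,0],[0,0,0],[0,0,0],[0,0,0],[0,0,0]]' --angular '[[0,0,0.055],[0,0,0.05],[0,0,0.045],[0,0,0.035],[0,0,0.025],[0,0,0.017],[0,0,0.01],[0,0,0],[0,0,0],[0,0,0],[0,0,0]]'

```text
time_s: 27.67
ee_pos: [0.5001, -0.02, 0.154]
tool_rot: [-0.687, -3.064, -0.001]
wrist_force: [-4.5, 5.2, 2.9]
grip_width: 0.0211
grip_force: 60.0
```

Run:
```python
from h import *
st(); table()
```

```text
t 27.67 p [ 0.5001 -0.02    0.154 ] q [ 0.63  0.38 -0.83  1.98  0.35  0.93  0.76] yaw 154.7 z [-0.002  0.001 -1.   ] F [-4.5  5.2  2.9] w 0.0211
scene bar 109 ((509.8612365722656, -22.431198120117188), (41.02503204345703, 75.47694396972656), 43.255130767822266) yaw 154.83837368774266
tall_cup 0.66 top 0.137 600 0 r 37 ang 12
low_cup 0.86 top 0.106 464 -100 r 68 ang -115
bowl 0.91 top 0.136 539 72 r 75 ang 68
```

The cup is at stop_b. I release and lift away.

Call:
jog_arm --hand '[1,1,1,1,1,1,1,1,1,1,1,1,1,1,1,1,1]' --linear '[[0,0,0],[0,0,0],[0,0,0],[0,0,0],[0,0,0],[0,0,0],[0,0,0],[0,0,-0.01],[0,0,-0.02],[0,0,-0.03],[0,0,-0.03],[0,0,-0.03],[0,0,-0.02],[0,0,-0.01],[0,0,0],[0,0,0],[0,0,0]]' --angular '[[0,0,0],[0,0,0],[0,0,0],[0,0,0],[0,0,0],[0,0,0],[0,0,0],[0,0,0],[0,0,0],[0,0,0],[0,0,0],[0,0,0],[0,0,0],[0,0,0],[0,0,0],[0,0,0],[0,0,0]]'

```text
time_s: 29.33
ee_pos: [0.5001, -0.0217, 0.3026]
tool_rot: [-0.689, -3.062, 0.001]
wrist_force: [-0.2, 0.3, -0.6]
grip_width: 0.087
grip_force: 0.0
```

Run:
```python
from h import *
st(); p=table(); table()
cr=p["img"][130:270,230:430]; cv2.imwrite("pics/s5c.png",cv2.cvtColor(cv2.resize(cr,None,fx=4,fy=4,interpolation=cv2.INTER_CUBIC),cv2.COLOR_RGB2BGR))
```

```text
t 29.33 p [ 0.5001 -0.0217  0.3026] q [ 0.74  0.21 -0.9   1.79  0.18  1.23  0.92] yaw 154.6 z [-0.003  0.    -1.   ] F [-0.2  0.3 -0.6] w 0.087
scene bar 89 ((504.40179443359375, -20.578325271606445), (15.527447700500488, 89.14398956298828), 64.58827209472656) yaw 155.44735542862423
tall_cup 0.8 top 0.139 600 0 r 38 ang 12
low_cup 0.97 top 0.093 435 -94 r 40 ang -132
jar 0.78 top 0.105 557 -110 r 27 ang -58
bowl 0.56 top 0.136 546 60 r 85 ang 61
bowl 0.55 top 0.195 504 -21 r 45 ang -16
scene bar 90 ((504.5018615722656, -20.60930824279785), (15.492414474487305, 90.25037384033203), 64.71312713623047) yaw 154.84692560319326
tall_cup 0.82 top 0.137 600 0 r 38 ang 12
low_cup 0.94 top 0.093 438 -93 r 40 ang -131
bowl 0.81 top 0.084 514 81 r 49 ang 83
```

View pics/s5c.png

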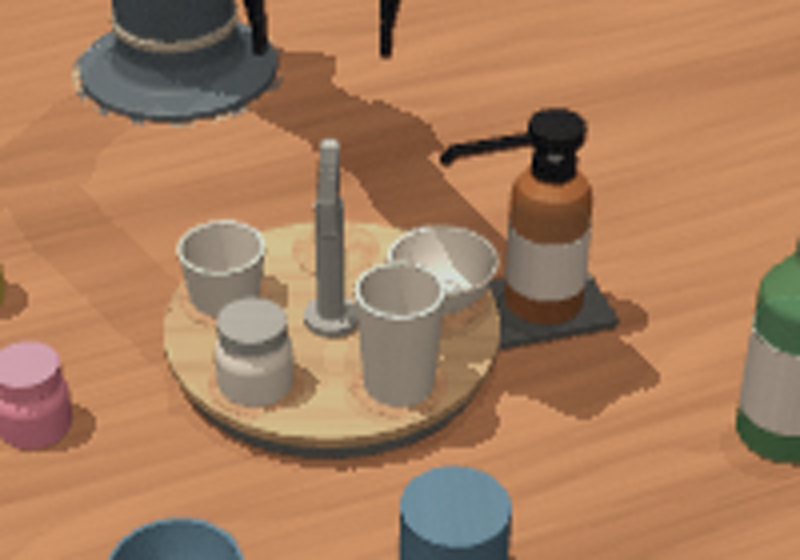

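The tall cup stands upright at crop (400,335), one stop clockwise of the spout. All the crockery is upright, the pump cap is up and the gripper is clear, so I hand in.

```bash
python3 -c "
from rig import ctrl
print(ctrl.job_done())"
```

```text
the job is handed in; nothing more can be done
None
```

The job is handed in, though no verdict came back: the pump was pressed fully down once with the tall cup under the spout and sprang back, and the cup now rests at stop_b with all the crockery upright.

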